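Turn and latch the camera barrel

ROBOT

A 6-joint arm with a two-finger parallel gripper is mounted at the origin on the work surface. World frame = base frame: x ahead of the robot, y to its left, z up, the work surface at z = 0. Lengths are in m, angles in rad, forces in N, time in s.
With the tool pointing down it reaches from about 0.3 to 0.825 m from the base axis. Payload 5.4 kg.
Tool frame: the origin (TCP) lies on the front face of the gripper's body, between the roots of the fingers; the fingertips stand 88 mm ahead of it and the grasp point (between the pads) lies 69 mm ahead of it (grip_depth is the z of the grasp point in the tool frame, in m); z points along the fingers, y is the direction in which the jaws open and shut (so a half turn about z gives the same grasp; the last joint's range is limited). The gripper opens to 92 mm and grips with 3 to 60 N. Pads are 20 mm wide; open, the fingers measure 128 mm over their backs; the gripper's body (75 mm by 189 mm) begins 69 mm behind the grasp point.
Start: joints at [-1.331, 0.158, 1.597, -0, 1.386, -0.21], TCP at [0.25, -0.518, 0.303] pointing down, gripper open.
Joint ranges: [-2.91, 2.91], [-0.94, 2.29], [0.18, 2.7], [-1.29, 4.43], [0.17, 2.64], [-3, 3]. Speed limits (rad/s): [2.57, 2.57, 3.14, 3.14, 3.14, 3.14].

INTERFACE

Orientations are given as a unit quaternion [x, y, z, w].
In Python, from workcell import * gives the robot as it stands.
- The arm moves only by the shell command python3 -m creep 'ROWS'. ROWS is a JSON object of lists of equal length, an entry for each row: "delta_pos": the shift along the tool's x, y, z in units of 30 mm (1.0 is 30 mm), a list of three; "turn": the turn, a rotation vector about the tool's x, y, z in units of 5 degrees (1.0 is 5 degrees), a list of three; "grip": the closure, from 0 (fully open) to 1 (shut). In form: {"delta_pos": [[tx, ty, tz], ...], "turn": [[ax, ay, az], ...], "grip": [grip, ...]}. A call has 1 to 20 rows; each row shifts and turns the pose as measured when the row begins, along the tool's axes as they then stand; what a row does not reach is not made up. A row lasts 1/12 s, in which the tool goes at most 41.7 mm and 7.16 degrees, less where a joint would pass 70% of its speed; a pose out of reach is approached as far as the arm can. A call is refused whole if a number of a shift passes 1 or a number of a turn 1, either way. A call with a gripper value outside its range is refused whole. The fingers move at their own pace and stop on an object; the grip force is fixed at half the most. Time passes only in rows, so rows that do not move let the fingers close. It gives the time, the measured TCP pose, the force and the opening at its end, in the units of the state.
- get_state(): the state, without advancing time (a new reading comes with each control period).
- camera(name): name is "side" or "top" or "wrist"; returns a dict with "color" (420x560x3 uint8, blue, green, red), "depth" (420x560 float32, m along the optical axis (not along the pixel's ray), 0 where there is no reading), "K" (3x3 intrinsics, pixels), "view" (4x4, takes a point from world to camera coordinates); the wrist camera has in their place "hand_eye" (4x4, takes a point from camera to tool coordinates, whose origin is the TCP and whose axes are the flange's). Camera axes: x right, y down, z forward; pixel columns grow to the right and rows downward; lengths in m; the calibration is good to about 2 mm. A picture is of the moment at which its call begins: read the wrist's pose just before it.
- job_done(): hands the job in, once; it reports no verdict.
Trained networks look in a picture, given as the dict that the camera call returned (one of the last four; its "shot" number tells which), for a name from the list of things; names that differ only in an ending like _2 or _b are one class to them, and where a whole thing is asked for, a point or a joint stands for the part that bears it (a point fixed in the world has none). Each returns a list of dicts, best first, with "confidence" (0 to 1); they miss things now and then, are a little off and sometimes report something else, mostly with a low value. They report only what shows in the picture. A call takes as long as a camera call. They do not tell look-alikes from the thing itself.
- spot_in(name, picture): "rect" ([left, top, right, bottom] in pixels, round what is visible of it).
- trace(name, picture): "pixels" (420x560 bool, what is visible of it) and "rect" ([left, top, right, bottom] in pixels, round what is visible of it).
- mark_of(name, picture): "centre" ([column, row] in pixels: a listed point, or the origin of a listed thing).
The state is a dict: "time": time; "joints": joint angles; "qd": joint speeds; "tau": joint torques, N m; "tcp_pos": TCP position; "orientation": TCP orientation; "contact_force": force on the tool from outside, world axes, zero at the start; "torque": the same for the moment, N m; "opening": finger opening in m.
Only numpy, scipy, OpenCV 4.12 (cv2) and the standard library are available. Lean on these libraries where they do the work, as an engineer would, in place of code of your own. Each camera call takes 0.05 s, during which the arm holds its last target.

TASK

Get the tilted camera mount ready: first pull the dust cap off the barrel and set it down in the metal tray, standing on its open end. Then turn the ball knob to swing the latch well aside, turn the barrel until its pointer lug faces the raised rib on the mount, and only then turn the ball knob back until the latch is fully home against its stop. Leave the slide box, the well plate and the bottle where they are.

Things in the scene. Friction and masses are not known exactly. Their poses are not given: they have to be found in the camera images.
- mount: Fixed white camera mount: slab with a 170 x 230 mm face sloping 30 deg. Origin: on the bench, 120 mm below the face's centre; z up, y sideways, x towards the high side. In its axes: upslope u = (0.866, 0, 0.5), outward normal n = (-0.5, 0, 0.866). Two parallel axes leave the face along n on the line u = 0: the barrel's at y = +45 mm, the ball knob's at y = -60 mm.
- barrel (a joint): Barrel angle (rad) about n, anticlockwise positive seen looking onto the face. 0: lug faces the rib. Starts at 1.5 to 2.1, so it is to be turned clockwise by that much; travel -0.4 to 2.4, no stop at 0. Stays where left; friction 0.15 N m.
- latch (a joint): Angle (rad) of latch and ball knob about n, CLOCKWISE positive seen looking onto the face. 0: fully home, at a stop, tongue pointing at the barrel; 1.4: stop, swung aside upslope. Starts at 0 to 0.1. Stays where left; friction 0.12 N m. While home, the tongue stops the barrel's collar from being turned to 0; it can go home again only when the lug faces the rib or the barrel is still parked.
- barrel_grip (a point): On the barrel's axis, 85 mm from the face: where to grip it once uncapped. z is n, x the way the lug points. Smooth aluminium tube, 50 mm diameter, ending 115 mm from the face. Dark collar (84 mm across its corners) 8 to 18 mm from the face; on it the pointer lug, a dark bar 12 mm wide, 18 to 32 mm from the face, reaching 50 mm from the axis.
- lug_tip (a point): Outer end of the barrel's pointer lug, 50 mm from the barrel's axis and 25 mm from the face.
- mark_rib (a point): Top centre of the raised rib (the mark), a dark bar 24 x 8 x 12 mm fixed on the face on the upslope side of the barrel, 66 mm from the barrel's axis, pointing at it.
- ball_center (a point): Centre of the latch's smooth steel ball knob, 46 mm diameter, 62 mm from the face; z is n, y points along the tongue. It slips unless gripped across its widest part. Below it a 16 mm stem carries the tongue, a steel bar 28 mm wide, reaching 71 mm from the knob axis, 8 to 18 mm from the face.
- cap_center (a point): Centre (half-way up) of the grey dust cap: a cup 60 mm in diameter, 50 mm tall, about 60 g, closed on top (+z), open below, wall 3.5 mm. It starts over the barrel's end, its centre 96 mm from the face, its z along n; it comes off along n after 44 mm, sliding freely (1.5 mm play all round).
- tray: Fixed open steel tray, 130 x 130 x 22 mm, walls and floor 4 mm; origin at the centre of its underside, z up. To the left or the right of the mount.
- slidebox: Bystander: white and grey slide box, 120 x 92 x 44 mm, loose, origin at the centre of its underside; on the side of the mount where the tray is not.
- wellplate: Bystander: clear plate 127 x 85 x 19 mm, loose, to the left of the mount, far side; origin at the centre of its underside.
- oilbottle: Bystander: amber bottle 56 mm in diameter, 90 mm tall, loose, to the right of the mount, far side; origin at the centre of its underside.
Mind the look-alikes: they are no part of the job. What is shaped like the part that bears cap_center but black, purple or red is not meant.

How it is judged:
On the way, in this order (a step that is already met when the one before it is completed fails the run):
1. the cap stands in the tray, released (x of cap_center in the frame of tray between -0.045 and 0.045 m and y of cap_center in the frame of tray between -0.045 and 0.045 m and z of cap_center in the frame of tray below 0.036 m and angle between cap_center's own z axis and vertical below 0.15 rad and contact force between the fingers and cap below 0.1 N and linear speed of cap below 0.03 m/s), for 0.2 s.
2. the latch is swung well aside (more than 0.7 rad) (value of joint latch above 0.7 rad), for 0.1 s.
3. with the latch aside (more than 0.5 rad), the barrel's lug faces the rib within 0.14 rad (8 degrees) (value of joint barrel between -0.14 and 0.14 rad and value of joint latch above 0.5 rad), for 0.2 s.
4. the latch is fully home (value of joint latch below 0.1 rad), for 0.2 s.
At the end, for the whole second after the job is handed in: The cap stands at rest on its open end on the tray's floor, its centre within 45 mm of the tray's centre along each side and tilted less than 0.15 rad; the lug faces the rib within 0.14 rad (8 degrees); the latch is within 0.1 rad of its home stop; barrel and latch are still (all of step 1 and value of joint barrel between -0.14 and 0.14 rad and value of joint latch below 0.1 rad and velocity of joint latch between -0.05 and 0.05 rad/s and velocity of joint barrel between -0.05 and 0.05 rad/s); the robot touches nothing.
It fails at once if the slide box is shifted by more than 25 mm (distance of slidebox from where it was at the start of the episode above 0.025 m).
It fails at once if the well plate is shifted by more than 25 mm (distance of wellplate from where it was at the start of the episode above 0.025 m).
It fails at once if the bottle is shifted by more than 25 mm (distance of oilbottle from where it was at the start of the episode above 0.025 m).
It also fails if it takes over 72 s, if anything falls off the work surface, if the arm or the gripper's body presses on something with over 40 N, if the wrist force passes 120 N, or if a joint passes its speed limit or range.

## Working session

There is one attempt and no reset: what is moved stays moved. The work goes in short steps, Python scripts to look and compute and a shell command to move; the robot and the scene stay as the last step left them, time stands still between calls to the robot, and variables do not carry over. Pictures are saved under pics/ and viewed, and the job is handed in when it is done.

```bash
ls; mkdir -p pics; cat > h.py <<'E'
from workcell import *
import numpy as np, cv2
from scipy.spatial.transform import Rotation as R
def world(pic,px,T=None):
    pass
def pts(pic):
    d=pic["depth"];K=pic["K"];v,u=np.mgrid[:420,:560]
    P=np.stack([(u-K[0,2])/K[0,0]*d,(v-K[1,2])/K[1,1]*d,d],-1)
    M=np.linalg.inv(pic["view"]) if "view" in pic else pic["T"]
    return P@M[:3,:3].T+M[:3,3]
def wrist():
    s=get_state();c=camera("wrist")
    T=np.eye(4);T[:3,:3]=R.from_quat(s["orientation"]).as_matrix();T[:3,3]=s["tcp_pos"]
    c["T"]=T@c["hand_eye"];return c
E
python3 - <<'E'
from h import *
print(get_state())
for n in("side","top"):
    c=camera(n);cv2.imwrite(f"pics/{n}0.png",c["color"]);print(n,c["K"].tolist(),np.round(np.linalg.inv(c["view"]),3).tolist())
    P=pts(c)
    for o in("mount","barrel_grip","lug_tip","mark_rib","ball_center","cap_center","tray","slidebox","wellplate","oilbottle"):
        for m in mark_of(o,c)[:3]:
            x,y=np.round(m["centre"]).astype(int)
            print(o,round(m["confidence"],2),x,y,np.round(P[min(max(y,0),419),min(max(x,0),559)],3))
E
```

```text
pics
{'time': 0.0, 'joints': array([-1.33106764e+00,  1.59054918e-01,  1.59824023e+00,  1.98256315e-05,
        1.38620373e+00, -2.10109545e-01]), 'qd': array([-0.00117896, -0.00154215,  0.00016956, -0.00063097, -0.00029358,
       -0.0003567 ]), 'tau': array([-9.52516857e-04, -3.85567474e+01, -3.22115707e+01,  7.01763947e-02,
        3.79173271e-02, -1.35716696e-04]), 'tcp_pos': array([ 0.24988751, -0.51734016,  0.30171147]), 'orientation': array([ 9.74812115e-01,  2.23025632e-01, -4.37302140e-06, -9.53149007e-04]), 'contact_force': array([ 0.12989832, -0.08897009, -0.19596222]), 'torque': array([-0.02132462, -0.04734414, -0.02172016]), 'opening': 0.09209702521984889}
side [[532.7215723490167, 0.0, 272.8351815370229], [0.0, 532.7215723490167, 215.96906311837014], [0.0, 0.0, 1.0]] [[0.998, -0.053, 0.044, 0.442], [-0.069, -0.765, 0.64, -0.935], [-0.0, -0.641, -0.767, 1.238], [0.0, 0.0, 0.0, 1.0]]
mount 0.94 305 264 [ 0.577 -0.167  0.12 ]
barrel_grip 0.55 296 201 [ 0.563 -0.045  0.226]
barrel_grip 0.45 260 351 [ 0.451 -0.361  0.046]
lug_tip 0.75 308 204 [ 0.595 -0.038  0.203]
mark_rib 
[... 635 characters left out ...]
, -0.025, 0.015, -0.009], [-0.012, -0.093, -0.996, 1.481], [0.0, 0.0, 0.0, 1.0]]
mount 0.56 316 186 [ 0.585 -0.075  0.135]
barrel_grip 0.5 296 189 [ 0.562 -0.022  0.232]
lug_tip 0.72 285 176 [0.607 0.007 0.147]
mark_rib 0.95 308 156 [ 0.66  -0.052  0.158]
mark_rib 0.75 171 227 [0.475 0.334 0.005]
ball_center 0.68 336 195 [ 0.554 -0.123  0.197]
cap_center 0.9 240 186 [0.599 0.139 0.004]
cap_center 0.75 306 251 [ 0.415 -0.057  0.009]
cap_center 0.69 298 190 [ 0.559 -0.027  0.232]
tray 0.94 171 230 [0.466 0.334 0.004]
slidebox 0.85 403 241 [ 0.449 -0.325  0.045]
wellplate 0.64 183 174 [0.627 0.303 0.023]
wellplate 0.59 309 157 [ 0.659 -0.055  0.151]
oilbottle 0.89 389 173 [ 0.634 -0.279  0.079]
```

View pics/side0.png

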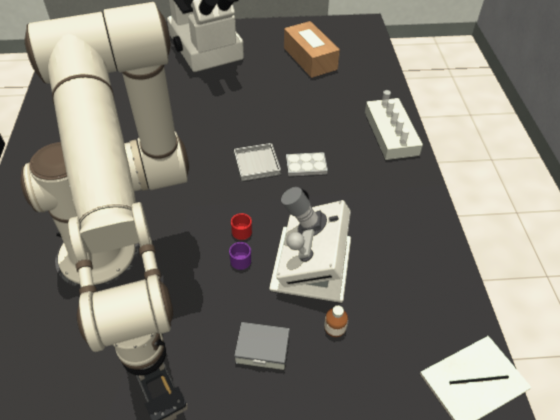

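View pics/top0.png

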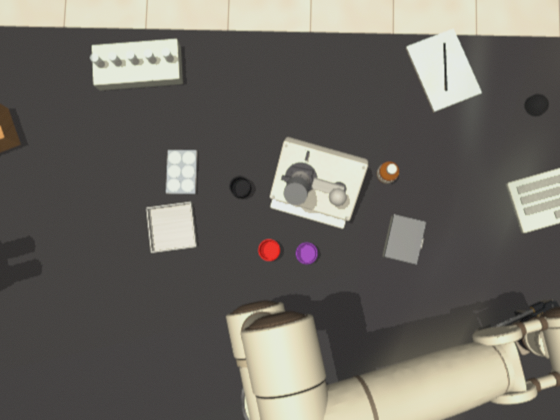

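```bash
cat > fit.py <<'E'
from h import *
A=[]
for n in("top","side"):
    c=camera(n);P=pts(c).reshape(-1,3);d=c["depth"].reshape(-1)
    k=(d>0)&(P[:,0]>.4)&(P[:,0]<.8)&(P[:,1]>-.3)&(P[:,1]<.12)&(P[:,2]>.03)
    A.append(P[k])
for n,P in zip(("top","side"),A):
    best=None;rng=np.random.default_rng(0)
    for i in range(1500):
        a=P[rng.choice(len(P),3,replace=False)]
        m=np.cross(a[1]-a[0],a[2]-a[0]);l=np.linalg.norm(m)
        if l<1e-4: continue
        m/=l;m*=np.sign(m[2])
        if abs(m[2]-.866)>.06: continue
        k=abs((P-a[0])@m)<.004
        if best is None or k.sum()>best.sum(): best=k
    Q=P[best];c0=Q.mean(0);w,V=np.linalg.eigh(np.cov((Q-c0).T));m=V[:,0]*np.sign(V[2,0])
    yaw=np.arctan2(-m[1],-m[0])
    # in-plane
    ex=np.array([np.cos(yaw),np.sin(yaw),0]);yv=np.array([-ex[1],ex[0],0]);u=.866*ex+np.array([0,0,.5])
    q=np.stack([(Q-c0)@u,(Q-c0)@yv],-1).astype(np.float32)
    r=cv2.minAreaRect(q)
    box=cv2.boxPoints(r);ctr=c0+u*r[0][0]+yv*r[0][1]
    print(n,best.sum(),"n",m.round(3),"tilt",np.degrees(np.arccos(m[2])),"yaw",np.degrees(yaw),"rect",r,"ctr",ctr.round(4),"pct",np.percentile(q,[.5,99.5],axis=0).round(3).tolist())
E
python3 fit.py
```

```text
top 3039 n [-0.485  0.13   0.865] tilt 30.11273339716827 yaw -14.992809541620623 rect ((-0.027217257767915726, -0.06852886080741882), (0.4150121808052063, 0.20763006806373596), 77.92457580566406) ctr [ 0.5656 -0.1507  0.1127] pct [[-0.161, -0.242], [0.074, 0.124]]
side 2421 n [-0.48   0.125  0.868] tilt 29.7416458513294 yaw -14.652234414566639 rect ((-0.04945848882198334, -0.03873395919799805), (0.2933080494403839, 0.3451714813709259), 8.20496940612793) ctr [ 0.5511 -0.1368  0.1008] pct [[-0.165, -0.221], [0.073, 0.139]]
```

```bash
cat > fit2.py <<'E'
from h import *
from scipy.optimize import least_squares
yaw=np.radians(-14.9)
ex=np.array([np.cos(yaw),np.sin(yaw),0]);yv=np.array([-ex[1],ex[0],0]);u=.866*ex+np.array([0,0,.5]);nn=-.5*ex+np.array([0,0,.866])
B=np.stack([u,yv,nn])
for n in("top","side"):
    c=camera(n);P=pts(c);d=c["depth"]
    q=P@B.T
    k=(d>0)&(P[...,0]>.4)&(P[...,0]<.8)&(P[...,1]>-.3)&(P[...,1]<.12)&(P[...,2]>.03)
    # plane offset: mode of q_n
    h,e=np.histogram(q[k][:,2],bins=np.arange(-.3,.3,.002));i=h.argmax();off=np.median(q[k][:,2][abs(q[k][:,2]-e[i]-.001)<.004])
    mk=(k&(abs(q[...,2]-off)<.006)).astype(np.uint8)
    nc,L,st,_=cv2.connectedComponentsWithStats(mk,connectivity=4);j=1+st[1:,4].argmax()
    f=q[L==j];r=cv2.minAreaRect(f[:,:2].astype(np.float32))
    print(n,"off",off,"rect",r,"pct",np.percentile(f[:,:2],[.3,1,99,99.7],axis=0).round(4).tolist())
    cc=np.array(r[0]);print("centre w",(np.array([*cc,off])@B).round(4))
    # cap top: points at qn ~ off+.121
    t=k&(abs(q[...,2]-off-.121)<.006);tt=q[t];print("captop",len(tt),tt.mean(0),cv2.minEnclosingCircle(tt[:,:2].astype(np.float32)))
    # ball
    for m in mark_of("ball_center",c)[:1]:
        x,y=m["centre"];vv,uu=np.mgrid[:420,:560]
        b=k&(np.hypot(uu-x,vv-y)<7);bp=P[b]
        cam=np.linalg.inv(c["view"])[:3,3]
        g=bp.mean(0)+.015*(bp.mean(0)-cam)/np.linalg.norm(bp.mean(0)-cam)
        s=least_squares(lambda z:np.linalg.norm(bp-z,axis=1)-.023,g,loss="soft_l1",f_scale=.002)
        print("ball",s.x.round(4),"q",(B@s.x).round(4),np.abs(s.fun).mean(),len(bp))
E
python3 fit2.py
```

```text
top off -0.19491135671663992 rect ((0.5804473161697388, 0.0787539929151535), (0.1705675572156906, 0.22931969165802002), 0.14851278066635132) pct [[0.4964, -0.0352], [0.498, -0.0339], [0.6639, 0.1913], [0.665, 0.1928]]
centre w [ 0.6002 -0.0782  0.1214]
captop 436 [ 0.57961867  0.1234512  -0.07396374] ((0.5789660811424255, 0.1226370707154274), 0.031165137887001038)
side off -0.19636314723409887 rect ((0.5795705318450928, 0.07447928935289383), (0.1726820021867752, 0.23510129749774933), 0.3388321101665497) pct [[0.4951, -0.0406], [0.4971, -0.039], [0.6635, 0.1853], [0.6643, 0.1878]]
centre w [ 0.5991 -0.0823  0.1197]
captop 291 [ 0.57969133  0.11755384 -0.07556634] ((0.5785740613937378, 0.12024253606796265), 0.033209361135959625)
ball [ 0.5526 -0.1303  0.1728] q [ 0.5779  0.0162 -0.1341] 0.001617295834881741 144
```

```bash
cat >> h.py <<'E'
yaw=np.radians(-14.9)
C0=np.array([.5797,.0768,-.1955])
ex=np.array([np.cos(yaw),np.sin(yaw),0]);yv=np.array([-ex[1],ex[0],0]);uu_=.866*ex+np.array([0,0,.5]);nn=-.5*ex+np.array([0,0,.866])
B=np.stack([uu_,yv,nn])
def W(u,y,n): return B.T@(C0+np.array([u,y,n]))   # mount-face coords -> world
def Rm(phi):  # tool z=-n ; tool x at angle phi(deg) from u toward y
    p=np.radians(phi);x=np.cos(p)*uu_+np.sin(p)*yv;z=-nn;y=np.cross(z,x)
    return np.linalg.svd(np.stack([x,y,z],-1))[0]@np.linalg.svd(np.stack([x,y,z],-1))[2]
def Rdown(psi):
    p=np.radians(psi);x=np.array([np.cos(p),np.sin(p),0]);z=np.array([0,0,-1.]);return np.stack([x,np.cross(z,x),z],-1)
def go(pos,Rt):
    s=get_state();Rc=R.from_quat(s["orientation"]).as_matrix()
    rv=R.from_matrix(Rc.T@Rt).as_rotvec()
    print("shift(tool,30mm)",(Rc.T@(pos-s["tcp_pos"])/.03).round(2),"after turn",(Rt.T@(pos-s["tcp_pos"])/.03).round(2),"turn(5deg)",(np.degrees(rv)/5).round(2),"j",s["joints"].round(2),"tcp",s["tcp_pos"].round(4),"open",round(s["opening"],4),"t",round(s["time"],2),"F",s["contact_force"].round(1))
E
python3 - <<'E'
from h import *
print(W(0,0,0),W(0,.045,.096),W(0,-.06,.062))
go(W(0,.045,.112+.069+.06),Rm(90))
# tray fit
for n in("top","side"):
    c=camera(n);P=pts(c);t=trace("tray",c)[0];q=P[t["pixels"]];q=q[(q[:,2]>-.01)&(q[:,2]<.035)]
    print(n,t["confidence"],cv2.minAreaRect(q[:,:2].astype(np.float32)),np.percentile(q[:,2],[5,50,95]))
E
```

```text
[ 0.59935137 -0.0800029   0.120547  ] [ 0.5645363  -0.02417361  0.203683  ] [ 0.55396575 -0.13001435  0.174239  ]
shift(tool,30mm) [ 14.76 -11.83  -0.88] after turn [18.6   3.46  0.98] turn(5deg) [-5.62  2.58 -9.63] j [-1.33  0.16  1.6   0.    1.39 -0.21] tcp [ 0.25   -0.5178  0.3027] open 0.0919 t 1.4 F [-0.1  0.4 -0.1]
top 0.86 ((0.4756896495819092, 0.33365702629089355), (0.13072587549686432, 0.13730017840862274), 8.960399627685547) [0.00010915 0.00571248 0.02322006]
side 0.93 ((0.47368326783180237, 0.3277227580547333), (0.12849999964237213, 0.1400655210018158), 9.126341819763184) [-0.00116318  0.00461383  0.02041062]
```

```bash
python3 -m creep '{"delta_pos":[[0.7,-0.6,-0.4],[0.7,-0.6,-0.4],[0.7,-0.6,-0.4],[0.7,-0.6,-0.4],[0,0,0],[0,0,0],[0,0,0],[0,0,0],[0,0,0],[0,0,0],[0,0,0],[0,0,0],[0,0,0],[0,0,0]],"turn":[[0,0,0],[0,0,0],[0,0,0],[0,0,0],[-0.56,0.26,-0.96],[-0.56,0.26,-0.96],[-0.56,0.26,-0.96],[-0.56,0.26,-0.96],[-0.56,0.26,-0.96],[-0.56,0.26,-0.96],[-0.56,0.26,-0.96],[-0.56,0.26,-0.96],[-0.56,0.26,-0.96],[-0.56,0.26,-0.96]],"grip":[0,0,0,0,0,0,0,0,0,0,0,0,0,0]}'
python3 - <<'E'
from h import *
go(W(0,.045,.112+.069+.06),Rm(90))
E
```

```text
time: 2.77
tcp_pos: [0.2981, -0.411, 0.3554]
orientation: [0.75, 0.603, 0.162, 0.216]
contact_force: [-0.1, -0.6, 0.8]
opening: 0.0919
shift(tool,30mm) [14.63  2.6   2.31] after turn [14.74  2.03  2.18] turn(5deg) [ 0.27 -0.06  0.48] j [-1.42 -0.27  1.97  0.53  1.25 -1.32] tcp [ 0.2981 -0.411   0.3554] open 0.0919 t 2.77 F [-0.1 -0.6  0.8]
```

```bash
python3 -m creep '{"delta_pos":[[0.92,0.15,0.06],[0.92,0.15,0.06],[0.92,0.15,0.06],[0.92,0.15,0.06],[0.92,0.15,0.06],[0.92,0.15,0.06],[0.92,0.15,0.06],[0.92,0.15,0.06],[0.92,0.15,0.06],[0.92,0.15,0.06],[0.92,0.15,0.06],[0.92,0.15,0.06],[0.92,0.15,0.06],[0.92,0.15,0.06],[0.92,0.15,0.06],[0.5,0,0]],"turn":[[0.27,-0.06,0.48],[0,0,0],[0,0,0],[0,0,0],[0,0,0],[0,0,0],[0,0,0],[0,0,0],[0,0,0],[0,0,0],[0,0,0],[0,0,0],[0,0,0],[0,0,0],[0,0,0],[0,0,0]],"grip":[0,0,0,0,0,0,0,0,0,0,0,0,0,0,0,0]}'
python3 - <<'E'
from h import *
go(W(0,.045,.112+.069+.06),Rm(90))
c=wrist();cv2.imwrite("pics/w1.png",c["color"])
print(c["hand_eye"].round(3).tolist())
P=pts(c);q=P@B.T-C0
t=(c["depth"]>0)&(abs(q[...,2]-.121)<.006)&(abs(q[...,1]-.045)<.05)&(abs(q[...,0])<.05);tt=q[t]
print("captop",len(tt),tt.mean(0),cv2.minEnclosingCircle(tt[:,:2].astype(np.float32)))
for m in mark_of("ball_center",c)[:1]: print(m)
E
```

```text
time: 4.1
tcp_pos: [0.4795, -0.0001, 0.3663]
orientation: [0.767, 0.585, 0.158, 0.212]
contact_force: [0.0, 0.6, -0.0]
opening: 0.0918
shift(tool,30mm) [-0.04 -0.17  1.33] after turn [-0.05 -0.16  1.33] turn(5deg) [ 0.12  0.1  -0.05] j [-0.24 -0.45  2.08 -0.02  0.98  0.03] tcp [ 4.795e-01 -1.000e-04  3.663e-01] open 0.0918 t 4.1 F [ 0.   0.6 -0. ]
[[-0.0, -0.955, -0.298, 0.085], [1.0, -0.0, -0.0, -0.0], [0.0, -0.298, 0.955, -0.082], [0.0, 0.0, 0.0, 1.0]]
captop 5696 [-0.00258697  0.0483326   0.12095308] ((-0.002344877691939473, 0.0466744638979435), 0.030316108837723732)
{'centre': [270.1, 310.1], 'confidence': 0.86}
```

View pics/w1.png

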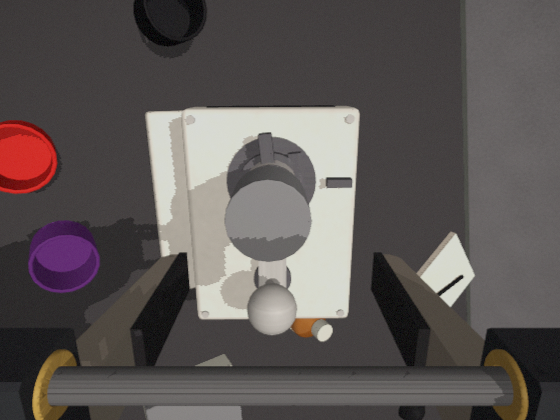

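```bash
python3 -m creep '{"delta_pos":[[0,-0.12,0.6],[0,-0.12,0.6],[0,0,0.6],[0,0,0.6],[0,0,0.6],[0,0,0.3]],"turn":[[0.1,0.1,0],[0,0,0],[0,0,0],[0,0,0],[0,0,0],[0,0,0]],"grip":[0,0,0,0,0,0]}'
python3 - <<'E'
from h import *
go(W(-.0015,.046,.112+.069),Rm(90))
E
```

```text
time: 4.7
tcp_pos: [0.5227, -0.0159, 0.2781]
orientation: [0.765, 0.587, 0.16, 0.209]
contact_force: [-0.0, -0.2, -1.2]
opening: 0.092
shift(tool,30mm) [ 0.13 -0.06  0.02] after turn [ 0.13 -0.06  0.02] turn(5deg) [ 0.1   0.02 -0.01] j [-0.26 -0.25  2.1  -0.    0.75  0.  ] tcp [ 0.5227 -0.0159  0.2781] open 0.092 t 4.7 F [-0.  -0.2 -1.2]
```

```bash
python3 -m creep '{"delta_pos":[[0.13,-0.06,0.02],[0,0,0],[0,0,0],[0,0,0],[0,0,0],[0,0,0],[0,0,0],[0,0,0],[0,0,0],[0,0,0]],"turn":[[0.1,0.02,0],[0,0,0],[0,0,0],[0,0,0],[0,0,0],[0,0,0],[0,0,0],[0,0,0],[0,0,0],[0,0,0]],"grip":[0.3,1,1,1,1,1,1,1,1,1]}'
python3 - <<'E'
from h import *
go(W(-.0015,.046,.112+.069),Rm(90))
E
```

```text
time: 5.53
tcp_pos: [0.5217, -0.0136, 0.2791]
orientation: [0.767, 0.587, 0.158, 0.206]
contact_force: [0.1, 0.7, -1.1]
opening: 0.0588
shift(tool,30mm) [ 0.06 -0.03  0.08] after turn [ 0.06 -0.03  0.08] turn(5deg) [ 0.01  0.01 -0.03] j [-0.26 -0.25  2.1  -0.    0.76  0.01] tcp [ 0.5217 -0.0136  0.2791] open 0.0588 t 5.53 F [ 0.1  0.7 -1.1]
```

```bash
python3 -m creep '{"delta_pos":[[0,0,-0.3],[0,0,-0.3],[0,0,-0.3],[0,0,-0.3],[0,0,-0.4],[0,0,-0.4],[0,0,-0.4],[0,0,-0.4],[0,0,-0.4]],"turn":[[0,0,0],[0,0,0],[0,0,0],[0,0,0],[0,0,0],[0,0,0],[0,0,0],[0,0,0],[0,0,0]],"grip":[1,1,1,1,1,1,1,1,1]}'
python3 - <<'E'
from h import *
go(np.array([.473,.331,.25]),Rdown(90))
c=wrist();cv2.imwrite("pics/w2.png",c["color"])
E
```

```text
time: 6.28
tcp_pos: [0.4701, 0.0005, 0.3695]
orientation: [0.767, 0.588, 0.158, 0.205]
contact_force: [-0.2, 0.3, 0.2]
opening: 0.0588
shift(tool,30mm) [10.66 -4.39  2.07] after turn [11.02  0.1   3.98] turn(5deg) [ 5.97  0.78 -2.94] j [-0.26 -0.48  2.09 -0.    1.01  0.01] tcp [0.4701 0.0005 0.3695] open 0.0588 t 6.28 F [-0.2  0.3  0.2]
```

View pics/w2.png

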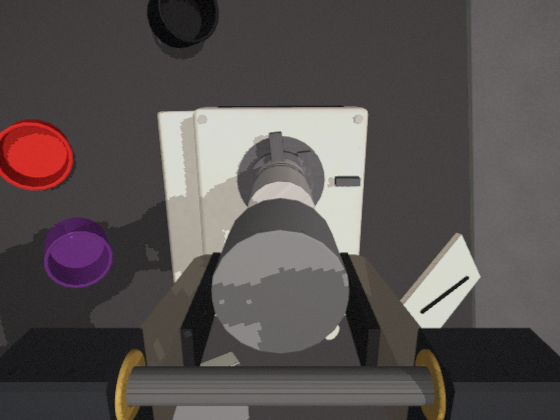

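```bash
python3 -m creep '{"delta_pos":[[0.85,-0.36,0],[0.9,-0.37,0],[0.9,-0.37,0],[0.9,-0.37,0],[0.9,-0.37,0],[0.9,-0.37,0],[0.9,-0.37,0],[0.9,-0.37,0],[0.9,-0.37,0],[0.9,-0.37,0],[0.9,-0.37,0],[0.5,-0.2,0],[0,0,0],[0,0,0],[0,0,0],[0,0,0],[0,0,0],[0,0,0],[0,0,0]],"turn":[[0,0,0],[0,0,0],[0,0,0],[0,0,0],[0,0,0],[0,0,0],[0,0,0],[0,0,0],[0,0,0],[0,0,0],[0,0,0],[0,0,0],[0.85,0.11,-0.42],[0.85,0.11,-0.42],[0.85,0.11,-0.42],[0.85,0.11,-0.42],[0.85,0.11,-0.42],[0.85,0.11,-0.42],[0.85,0.11,-0.42]],"grip":[1,1,1,1,1,1,1,1,1,1,1,1,1,1,1,1,1,1,1]}'
python3 - <<'E'
from h import *
go(np.array([.473,.331,.25]),Rdown(90))
c=wrist();cv2.imwrite("pics/w3.png",c["color"])
P=pts(c);q=P[(c["depth"]>0)&(P[...,2]>.015)&(P[...,2]<.03)&(abs(P[...,0]-.473)<.1)&(abs(P[...,1]-.331)<.1)]
print(len(q),cv2.minAreaRect(q[:,:2].astype(np.float32)),np.percentile(q,[1,99],axis=0))
c=camera("side");cv2.imwrite("pics/s3.png",c["color"])
E
```

```text
time: 7.92
tcp_pos: [0.4382, 0.3476, 0.3153]
orientation: [0.702, 0.713, 0.004, -0.001]
contact_force: [0.0, -0.7, -1.0]
opening: 0.0588
shift(tool,30mm) [-0.59  1.15  2.18] after turn [-0.55  1.16  2.18] turn(5deg) [ 0.04 -0.07  0.18] j [0.45 0.11 1.63 0.   1.4  0.44] tcp [0.4382 0.3476 0.3153] open 0.0588 t 7.92 F [ 0.  -0.7 -1. ]
1702 ((0.4921126365661621, 0.33236706256866455), (0.16480758786201477, 0.1351173371076584), 8.85294246673584) [[0.40250502 0.27413595 0.01523041]
 [0.57283117 0.40470458 0.02324011]]
```

View pics/w3.png

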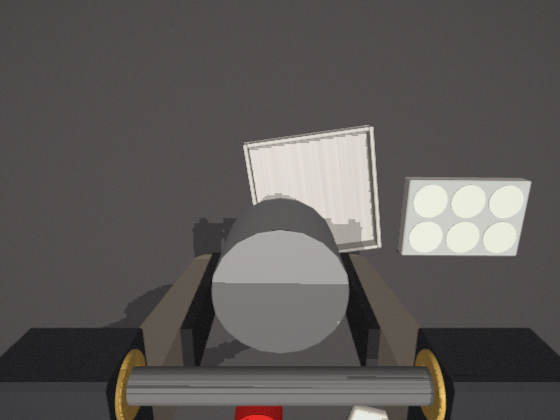

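View pics/s3.png

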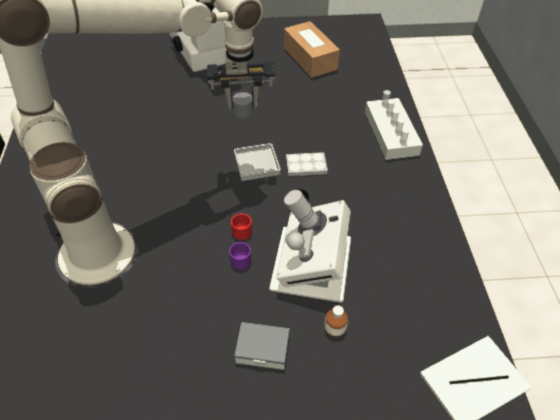

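```bash
python3 - <<'E'
from h import *
c=wrist();K=c["K"];T=c["T"]
W3=[]
for px in((247,145),(371,127),(380,247)):
    r=T[:3,:3]@np.array([(px[0]-K[0,2])/K[0,0],(px[1]-K[1,2])/K[1,1],1]);s=(.022-T[2,3])/r[2];W3.append(T[:3,3]+s*r)
W3=np.array(W3);print(W3.round(4),np.linalg.norm(W3[0]-W3[1]),np.linalg.norm(W3[2]-W3[1]),"centre",(W3[0]+W3[2])/2)
E
```

```text
[[0.408  0.385  0.022 ]
 [0.5298 0.4038 0.022 ]
 [0.55   0.2771 0.022 ]] 0.12322944894350485 0.12825302182704176 centre [0.4789695  0.33105555 0.022     ]
```

```bash
python3 -m creep '{"delta_pos":[[-0.5,0.5,0.3],[-0.05,0.7,0.6],[0,0.05,0.9],[0,0,0.9],[0,0,0.9],[0,0,0.9],[0,0,0.8],[0,0,0.6],[0,0,0.2]],"turn":[[0.04,-0.07,0.18],[0,0,0],[0,0,0],[0,0,0],[0,0,0],[0,0,0],[0,0,0],[0,0,0],[0,0,0]],"grip":[1,1,1,1,1,1,1,1,1]}'
python3 - <<'E'
from h import *
go(np.array([.476,.331,.117]),Rdown(90))
E
```

```text
time: 8.82
tcp_pos: [0.4802, 0.3332, 0.1307]
orientation: [0.71, 0.704, 0.012, 0.013]
contact_force: [-0.6, 0.0, -0.6]
opening: 0.0588
shift(tool,30mm) [-0.07 -0.16  0.45] after turn [-0.07 -0.14  0.46] turn(5deg) [ 0.4   0.01 -0.1 ] j [ 0.41  0.36  1.72 -0.02  1.03  0.42] tcp [0.4802 0.3332 0.1307] open 0.0588 t 8.82 F [-0.6  0.  -0.6]
```

```bash
python3 -m creep '{"delta_pos":[[0,-0.14,0],[0,0,0.15],[0,0,0.1],[0,0,0.1],[0,0,0.05],[0,0,0]],"turn":[[0.4,0,-0.1],[0,0,0],[0,0,0],[0,0,0],[0,0,0],[0,0,0]],"grip":[1,1,1,1,1,1]}'
python3 - <<'E'
from h import *
go(np.array([.476,.331,.117]),Rdown(90))
E
```

```text
time: 9.32
tcp_pos: [0.4746, 0.3344, 0.1185]
orientation: [0.707, 0.707, 0.002, 0.003]
contact_force: [0.3, 0.5, -0.5]
opening: 0.0587
shift(tool,30mm) [-0.11  0.04  0.05] after turn [-0.11  0.05  0.05] turn(5deg) [0.08 0.02 0.01] j [ 0.41  0.38  1.72 -0.01  1.03  0.41] tcp [0.4746 0.3344 0.1185] open 0.0587 t 9.32 F [ 0.3  0.5 -0.5]
```

```bash
for i in 1 ; do python3 -m creep '{"delta_pos":[[0,0,0.05],[0,0,0.05]],"turn":[[0.05,0,0],[0,0,0]],"grip":[1,1]}'; python3 -m creep '{"delta_pos":[[0,0,0.05],[0,0,0.05]],"turn":[[0,0,0],[0,0,0]],"grip":[1,1]}';done
```

```text
time: 9.48
tcp_pos: [0.4754, 0.3348, 0.1166]
orientation: [0.707, 0.707, 0.002, 0.002]
contact_force: [-0.3, 0.9, -0.7]
opening: 0.0586
time: 9.65
tcp_pos: [0.476, 0.3351, 0.1146]
orientation: [0.707, 0.707, 0.002, 0.002]
contact_force: [-4.4, -0.9, 12.5]
opening: 0.0589
```

Contact with the tray floor (12 N). Release.

```bash
python3 -m creep '{"delta_pos":[[0,0,-0.03],[0,0,0],[0,0,0],[0,0,0],[0,0,0],[0,0,0],[0,0,-0.3],[0,0,-0.5],[0,0,-0.8],[0,0,-0.8],[0,0,-1],[0,0,-1],[0,0,-1]],"turn":[[0,0,0],[0,0,0],[0,0,0],[0,0,0],[0,0,0],[0,0,0],[0,0,0],[0,0,0],[0,0,0],[0,0,0],[0,0,0],[0,0,0],[0,0,0]],"grip":[1,0.5,0.2,0,0,0,0,0,0,0,0,0,0]}'
python3 - <<'E'
from h import *
go(W(-.002,-.06,.062+.069+.08),Rm(90))
c=wrist();cv2.imwrite("pics/w4.png",c["color"])
P=pts(c);k=(c["depth"]>0)&(abs(P[...,0]-.476)<.06)&(abs(P[...,1]-.333)<.06)&(P[...,2]>.045)
q=P[k];print(len(q),np.percentile(q[:,2],[5,50,95]),cv2.minEnclosingCircle(q[:,:2].astype(np.float32)))
E
```

```text
time: 10.73
tcp_pos: [0.4712, 0.3332, 0.2785]
orientation: [0.707, 0.707, -0.005, -0.0]
contact_force: [0.3, -0.0, -0.4]
opening: 0.0916
shift(tool,30mm) [-14.79   0.3   -0.7 ] after turn [-14.21   3.94   1.36] turn(5deg) [-6.05 -0.69  2.93] j [ 0.41  0.19  1.61 -0.    1.35  0.41] tcp [0.4712 0.3332 0.2785] open 0.0916 t 10.73 F [ 0.3 -0.  -0.4]
47102 [0.05400136 0.29183199 0.30017169] ((0.47589656710624695, 0.35002779960632324), 0.06212005019187927)
```

View pics/w4.png

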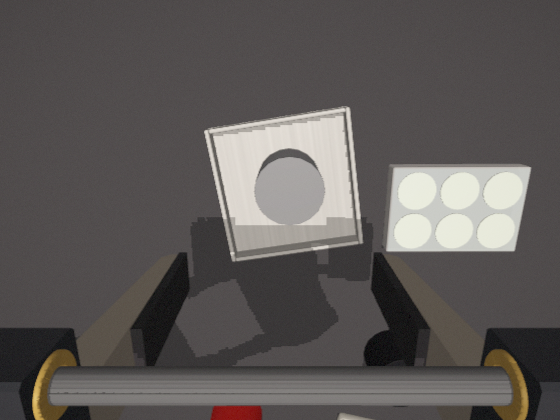

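```bash
python3 -m creep '{"delta_pos":[[0,0,-0.9],[0,0,-0.9],[-0.9,-0.1,-0.9],[-0.95,-0.1,0],[-0.95,-0.1,0],[-0.95,-0.1,0],[-0.95,-0.1,0],[-0.95,-0.1,0],[-0.95,0,0],[-0.95,0,0],[-0.95,0,0],[-0.95,0,0],[-0.95,0,0],[-0.95,0,0],[-0.95,0,0],[-0.95,0,0],[-0.95,0,0],[-0.95,0,0]],"turn":[[0,0,0],[0,0,0],[0,0,0],[0,0,0],[0,0,0],[0,0,0],[0,0,0],[0,0,0],[0,0,0],[0,0,0],[-0.85,-0.1,0.42],[-0.85,-0.1,0.42],[-0.85,-0.1,0.42],[-0.85,-0.1,0.42],[-0.85,-0.1,0.42],[-0.85,-0.1,0.42],[-0.85,-0.1,0.42],[0,0,0]],"grip":[0,0,0,0,0,0,0,0,0,0,0,0,0,0,0,0,0,0]}'
python3 - <<'E'
from h import *
go(W(-.002,-.06,.062+.069+.08),Rm(90))
E
```

```text
time: 12.28
tcp_pos: [0.4242, -0.1307, 0.3885]
orientation: [0.761, 0.582, 0.179, 0.222]
contact_force: [-0.5, -0.2, 0.2]
opening: 0.092
shift(tool,30mm) [ 1.1  -0.21  3.31] after turn [ 1.13 -0.02  3.31] turn(5deg) [ 0.64 -0.13 -0.09] j [-0.71 -0.63  2.16  0.28  1.1  -0.51] tcp [ 0.4242 -0.1307  0.3885] open 0.092 t 12.28 F [-0.5 -0.2  0.2]
```

```bash
python3 -m creep '{"delta_pos":[[0.55,0,0],[0.55,0,0.4],[0,0,0.7],[0,0,0.7],[0,0,0.7],[0,0,0.6],[0,0,0]],"turn":[[0.64,-0.13,-0.09],[0,0,0],[0,0,0],[0,0,0],[0,0,0],[0,0,0],[0,0,0]],"grip":[0,0,0,0,0,0,0]}'
python3 - <<'E'
from h import *
go(W(-.002,-.06,.062+.069+.08),Rm(90))
c=wrist();cv2.imwrite("pics/w5.png",c["color"])
from scipy.optimize import least_squares
P=pts(c);q=P@B.T-C0
k=(c["depth"]>0)&(np.linalg.norm(q-np.array([0,-.06,.07]),axis=-1)<.025)
bp=q[k];s=least_squares(lambda z:np.linalg.norm(bp-z,axis=1)-.023,[0,-.06,.06],loss="soft_l1",f_scale=.002);print("ball mount coords",s.x.round(4),len(bp))
k=(c["depth"]>0)&(abs(q[...,2]-.115)<.004)&(abs(q[...,0])<.05)&(abs(q[...,1]-.045)<.05);t=q[k];
if len(t)>5: print("tube",cv2.minEnclosingCircle(t[:,:2].astype(np.float32)))
E
```

```text
time: 12.87
tcp_pos: [0.4735, -0.1307, 0.3115]
orientation: [0.775, 0.574, 0.153, 0.215]
contact_force: [-0.5, 0.7, -1.3]
opening: 0.0919
shift(tool,30mm) [ 0.72 -0.14  0.27] after turn [ 0.71 -0.11  0.29] turn(5deg) [ 0.11  0.31 -0.34] j [-0.58 -0.4   2.15  0.18  0.88 -0.36] tcp [ 0.4735 -0.1307  0.3115] open 0.0919 t 12.87 F [-0.5  0.7 -1.3]
ball mount coords [-0.0017 -0.0583  0.0617] 3768
tube ((-0.0020563630387187004, 0.04029303044080734), 0.023973122239112854)
```

View pics/w5.png

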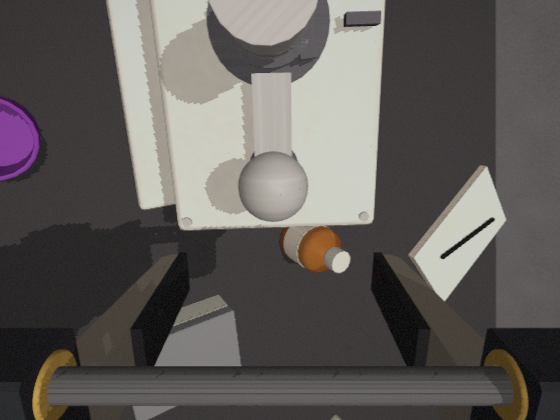

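```bash
python3 -m creep '{"delta_pos":[[0.72,-0.1,0.2],[0.15,0,0.3],[0,0,0.5],[0,0,0.5],[0,0,0.5],[0,0,0.5],[0,0,0.3],[0,0,0]],"turn":[[0.1,0.3,-0.34],[0,0,0],[0,0,0],[0,0,0],[0,0,0],[0,0,0],[0,0,0],[0,0,0]],"grip":[0,0,0,0,0,0,0,0]}'
python3 - <<'E'
from h import *
go(W(-.0017,-.0585,.0617+.069),Rm(90))
E
```

```text
time: 13.58
tcp_pos: [0.5243, -0.118, 0.2487]
orientation: [0.763, 0.588, 0.161, 0.216]
contact_force: [-0.5, -0.8, 0.0]
opening: 0.0918
shift(tool,30mm) [-0.08 -0.39  0.38] after turn [-0.08 -0.38  0.39] turn(5deg) [0.26 0.08 0.04] j [-0.5  -0.18  2.12  0.18  0.68 -0.35] tcp [ 0.5243 -0.118   0.2487] open 0.0918 t 13.58 F [-0.5 -0.8  0. ]
```

```bash
python3 -m creep '{"delta_pos":[[-0.08,-0.38,0.2],[0,0,0.2],[0,0,0]],"turn":[[0.26,0.08,0],[0,0,0],[0,0,0]],"grip":[0,0,0.2]}'
python3 - <<'E'
from h import *
go(W(-.0017,-.0585,.0617+.069),Rm(90))
E
```

```text
time: 13.83
tcp_pos: [0.5201, -0.1201, 0.2338]
orientation: [0.765, 0.59, 0.157, 0.206]
contact_force: [-0.1, -0.2, 0.3]
opening: 0.087
shift(tool,30mm) [ 0.02 -0.03  0.02] after turn [ 0.02 -0.03  0.02] turn(5deg) [0.01 0.01 0.05] j [-0.51 -0.16  2.13  0.2   0.68 -0.38] tcp [ 0.5201 -0.1201  0.2338] open 0.087 t 13.83 F [-0.1 -0.2  0.3]
```

```bash
python3 -m creep '{"delta_pos":[[0,-0.03,0],[0,0,0],[0,0,0],[0,0,0],[0,0,0],[0,0,0],[0,0,0],[0,0,0],[0,0,0],[0,0,0]],"turn":[[0,0,0],[0,0,0],[0,0,0],[0,0,0],[0,0,0],[0,0,0],[0,0,0],[0,0,0],[0,0,0],[0,0,0]],"grip":[1,1,1,1,1,1,1,1,1,1]}'
python3 -m creep '{"delta_pos":[[0,0,0],[0,0,0],[0,0,0],[0,0,0],[0,0,0],[0,0,0],[0,0,0],[0,0,0],[0,0,0],[0,0,0],[0,0,0],[0,0,0],[0,0,0],[0,0,0],[0,0,0]],"turn":[[0,0,0.5],[0,0,1],[0,0,1],[0,0,1],[0,0,1],[0,0,1],[0,0,1],[0,0,1],[0,0,1],[0,0,1],[0,0,1],[0,0,1],[0,0,1],[0,0,0.5],[0,0,0]],"grip":[1,1,1,1,1,1,1,1,1,1,1,1,1,1,1]}'
python3 - <<'E'
from h import *
go(W(-.0017,-.0585,.0617+.069),Rm(90))
c=wrist();cv2.imwrite("pics/w6.png",c["color"])
c=camera("top");cv2.imwrite("pics/t6.png",cv2.resize(c["color"][100:260,220:420],None,fx=4,fy=3.7))
E
```

```text
time: 14.67
tcp_pos: [0.519, -0.1202, 0.2351]
orientation: [0.764, 0.59, 0.157, 0.207]
contact_force: [0.2, -0.2, -0.0]
opening: 0.0446
time: 15.92
tcp_pos: [0.5187, -0.1196, 0.2348]
orientation: [0.964, 0.063, 0.245, 0.084]
contact_force: [-1.1, 0.7, -0.1]
opening: 0.0445
shift(tool,30mm) [ 0.   -0.02  0.07] after turn [ 0.02 -0.    0.07] turn(5deg) [  0.02   0.02 -13.52] j [-0.51 -0.17  2.13  0.19  0.68  0.81] tcp [ 0.5187 -0.1196  0.2348] open 0.0445 t 15.92 F [-1.1  0.7 -0.1]
```

View pics/w6.png

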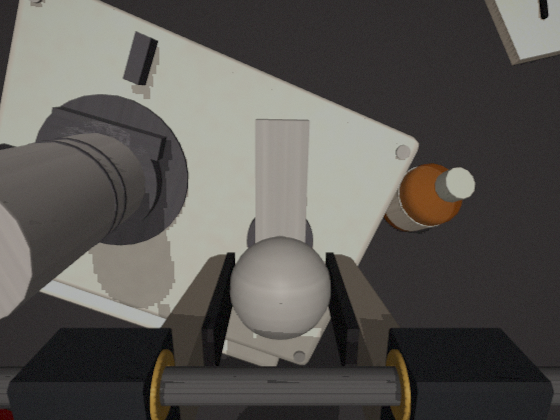

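```bash
python3 -m creep '{"delta_pos":[[0,0,0],[0,0,0],[0,0,0],[0,0,0],[0,0,-0.5],[0,0,-0.8],[0,0,-0.8],[0,0,-0.8],[0,0,-0.3],[0,0,0]],"turn":[[0,0,0],[0,0,0],[0,0,0],[0,0,0],[0,0,0],[0,0,0],[0,0,0],[0,0,-1],[0,0,-1],[0,0,-1]],"grip":[0.5,0.2,0,0,0,0,0,0,0,0]}'
python3 -m creep '{"delta_pos":[[0,0,0],[0,0,0],[0,0,0],[0,0,0],[0,0,0],[0,0,0],[0,0,0],[0,0,0],[0,0,0],[0,0,0]],"turn":[[0,0,-1],[0,0,-1],[0,0,-1],[0,0,-1],[0,0,-1],[0,0,-1],[0,0,-1],[0,0,-1],[0,0,-1],[0,0,-1]],"grip":[0,0,0,0,0,0,0,0,0,0]}'
python3 - <<'E'
from h import *
go(W(-.0017,.0455,.085+.069+.07),Rm(90))
E
```

```text
time: 16.85
tcp_pos: [0.4705, -0.1064, 0.321]
orientation: [0.946, 0.196, 0.231, 0.117]
contact_force: [-1.0, -0.2, -0.1]
opening: 0.092
time: 17.68
tcp_pos: [0.4714, -0.1067, 0.3254]
orientation: [0.759, 0.595, 0.157, 0.211]
contact_force: [-0.2, -0.7, 0.1]
opening: 0.0921
shift(tool,30mm) [ 3.48 -0.03  0.38] after turn [ 3.47 -0.1   0.39] turn(5deg) [0.11 0.04 0.23] j [-0.54 -0.44  2.15  0.18  0.92 -0.37] tcp [ 0.4714 -0.1067  0.3254] open 0.0921 t 17.68 F [-0.2 -0.7  0.1]
```

Shift over the barrel (x +3.48) and look before choosing the turn.

```bash
python3 -m creep '{"delta_pos":[[0.87,0,0],[0.87,0,0],[0.87,0,0],[0.87,0,0],[0,0,0]],"turn":[[0.1,0,0.2],[0,0,0],[0,0,0],[0,0,0],[0,0,0]],"grip":[0,0,0,0,0]}'
cat > look.py <<'E'
from h import *
import sys
go(W(-.0017,.0455,.085+.069+.07),Rm(90))
c=wrist();cv2.imwrite(sys.argv[1],c["color"])
P=pts(c);q=P@B.T-C0
k=(c["depth"]>0)&(abs(q[...,2]-.115)<.004)&(abs(q[...,0])<.05)&(abs(q[...,1]-.045)<.05);t=q[k]
if len(t)>5: print("tube",len(t),cv2.minEnclosingCircle(t[:,:2].astype(np.float32)))
k=(c["depth"]>0)&(abs(q[...,2]-.0325)<.004);r=np.hypot(q[...,0]+.0017,q[...,1]-.0455);k&=(r>.028)&(r<.055)
t=q[k];print("lug",len(t),t.mean(0) if len(t) else 0,"angle",np.arctan2((t[:,1]-.0455).mean(),(t[:,0]+.0017).mean()) if len(t) else 0)
for m in mark_of("lug_tip",c)[:2]:
    x,y=np.round(m["centre"]).astype(int);v=q[y,x];print("lug_tip",m,v.round(4),np.arctan2(v[1]-.0455,v[0]+.0017))
for m in mark_of("mark_rib",c)[:2]:
    x,y=np.round(m["centre"]).astype(int);v=q[y,x];print("rib",m,v.round(4),np.arctan2(v[1]-.0455,v[0]+.0017))
E
python3 look.py pics/w7.png
```

```text
time: 18.1
tcp_pos: [0.4988, -0.0041, 0.3256]
orientation: [0.764, 0.589, 0.156, 0.209]
contact_force: [-0.3, -0.4, 0.4]
opening: 0.092
shift(tool,30mm) [-0.06 -0.11  0.4 ] after turn [-0.07 -0.1   0.4 ] turn(5deg) [0.06 0.08 0.05] j [-0.24 -0.36  2.1  -0.02  0.88  0.02] tcp [ 0.4988 -0.0041  0.3256] open 0.092 t 18.1 F [-0.3 -0.4  0.4]
tube 5288 ((-0.0018857877003028989, 0.047063134610652924), 0.02518903650343418)
lug 488 [-0.00574933  0.08522788  0.03194694] angle 1.6723723118406977
lug_tip {'centre': [265.0, 140.3], 'confidence': 0.63} [-0.0107  0.0939  0.0001] 1.7540047922062811
rib {'centre': [355.7, 197.0], 'confidence': 0.56} [0.0665 0.0478 0.0114] 0.03371275127902196
```

View pics/w7.png

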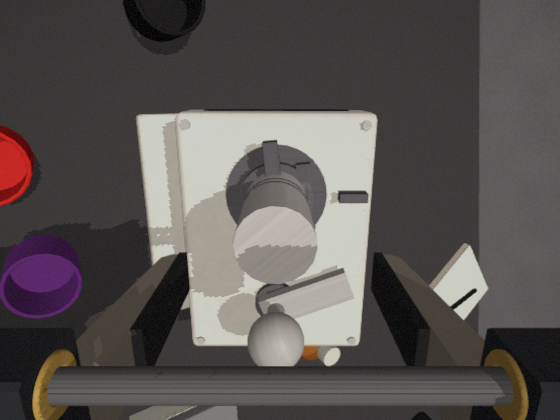

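```bash
python3 -m creep '{"delta_pos":[[0,0,0],[0,0,0],[0,0,0],[0,0,0],[0,0,0],[0,0,0],[0,0,0],[0,0,0],[0,0,0],[0,0,0],[0,0,0]],"turn":[[0.06,0.08,-0.95],[0,0,-1],[0,0,-1],[0,0,-1],[0,0,-1],[0,0,-1],[0,0,-1],[0,0,-1],[0,0,-1],[0,0,-1],[0,0,0]],"grip":[0,0,0,0,0,0,0,0,0,0,0]}'
python3 - <<'E'
from h import *
go(W(-.0018,.046,.085+.069),Rm(140))
E
```

```text
time: 19.17
tcp_pos: [0.4959, -0.0237, 0.3259]
orientation: [0.437, 0.861, 0.045, 0.255]
contact_force: [0.2, 0.3, -0.3]
opening: 0.0919
shift(tool,30mm) [0.55 0.4  2.69] after turn [0.53 0.35 2.7 ] turn(5deg) [-0.15  0.12  0.27] j [-0.29 -0.37  2.1  -0.    0.89 -0.92] tcp [ 0.4959 -0.0237  0.3259] open 0.0919 t 19.17 F [ 0.2  0.3 -0.3]
```

```bash
python3 -m creep '{"delta_pos":[[0.5,0.4,0],[0,0,0.2],[0,0,0.5],[0,0,0.5],[0,0,0.5],[0,0,0.5],[0,0,0.3],[0,0,0]],"turn":[[-0.15,0.12,0.27],[0,0,0],[0,0,0],[0,0,0],[0,0,0],[0,0,0],[0,0,0],[0,0,0]],"grip":[0,0,0,0,0,0,0,0]}'
python3 - <<'E'
from h import *
go(W(-.0018,.046,.085+.069),Rm(140))
E
```

```text
time: 19.83
tcp_pos: [0.5355, -0.0242, 0.2569]
orientation: [0.456, 0.851, 0.056, 0.255]
contact_force: [0.5, 0.4, 1.0]
opening: 0.0918
shift(tool,30mm) [0.29 0.12 0.07] after turn [0.29 0.13 0.07] turn(5deg) [-0.04  0.11 -0.26] j [-0.27 -0.18  2.09 -0.01  0.7  -0.85] tcp [ 0.5355 -0.0242  0.2569] open 0.0918 t 19.83 F [0.5 0.4 1. ]
```

```bash
python3 -m creep '{"delta_pos":[[0.3,0.12,0.05],[0,0,0],[0,0,0],[0,0,0],[0,0,0],[0,0,0],[0,0,0],[0,0,0],[0,0,0],[0,0,0]],"turn":[[-0.04,0.1,0],[0,0,0],[0,0,0],[0,0,0],[0,0,0],[0,0,0],[0,0,0],[0,0,0],[0,0,0],[0,0,0]],"grip":[0,0,1,1,1,1,1,1,1,1]}'
python3 - <<'E'
from h import *
go(W(-.0018,.046,.085+.069),Rm(140))
E
```

```text
time: 20.67
tcp_pos: [0.5346, -0.0156, 0.2563]
orientation: [0.455, 0.851, 0.059, 0.254]
contact_force: [2.4, 1.3, -1.9]
opening: 0.0491
shift(tool,30mm) [ 0.04 -0.01  0.1 ] after turn [ 0.04 -0.01  0.1 ] turn(5deg) [ 0.02  0.04 -0.27] j [-0.25 -0.18  2.09 -0.01  0.7  -0.84] tcp [ 0.5346 -0.0156  0.2563] open 0.0491 t 20.67 F [ 2.4  1.3 -1.9]
```

```bash
python3 -m creep '{"delta_pos":[[0,0,0],[0,0,0],[0,0,0],[0,0,0],[0,0,0],[0,0,0],[0,0,0],[0,0,0],[0,0,0],[0,0,0],[0,0,0],[0,0,0],[0,0,0],[0,0,0],[0,0,0],[0,0,0],[0,0,0],[0,0,0],[0,0,0],[0,0,0]],"turn":[[0,0,0.5],[0,0,1],[0,0,1],[0,0,1],[0,0,1],[0,0,1],[0,0,1],[0,0,1],[0,0,1],[0,0,1],[0,0,1],[0,0,1],[0,0,1],[0,0,1],[0,0,1],[0,0,1],[0,0,1],[0,0,1],[0,0,1],[0,0,0.5]],"grip":[1,1,1,1,1,1,1,1,1,1,1,1,1,1,1,1,1,1,1,1]}'
python3 -m creep '{"delta_pos":[[0,0,0]],"turn":[[0,0,0]],"grip":[1]}'
python3 look.py pics/w8.png
```

```text
time: 22.33
tcp_pos: [0.5338, -0.0152, 0.2558]
orientation: [0.944, 0.205, 0.229, 0.119]
contact_force: [0.2, -0.9, 0.8]
opening: 0.0495
time: 22.42
tcp_pos: [0.5338, -0.0153, 0.2558]
orientation: [0.944, 0.204, 0.229, 0.119]
contact_force: [-0.7, -1.2, -0.9]
opening: 0.0496
shift(tool,30mm) [-0.01  0.01 -2.23] after turn [-0.01 -0.   -2.23] turn(5deg) [ 1.000e-02  3.000e-02 -1.012e+01] j [-0.25 -0.18  2.09 -0.01  0.71  0.9 ] tcp [ 0.5338 -0.0153  0.2558] open 0.0496 t 22.42 F [-0.7 -1.2 -0.9]
tube 12499 ((0.005208012647926807, 0.052553094923496246), 0.04132603108882904)
lug 819 [0.03738018 0.04520429 0.03186698] angle -0.007566673547642667
lug_tip {'centre': [335.3, 179.9], 'confidence': 0.8} [0.0469 0.0461 0.032 ] 0.012600583530168623
rib {'centre': [350.6, 147.1], 'confidence': 0.8} [0.0666 0.0468 0.0111] 0.018731460641051596
```

View pics/w8.png

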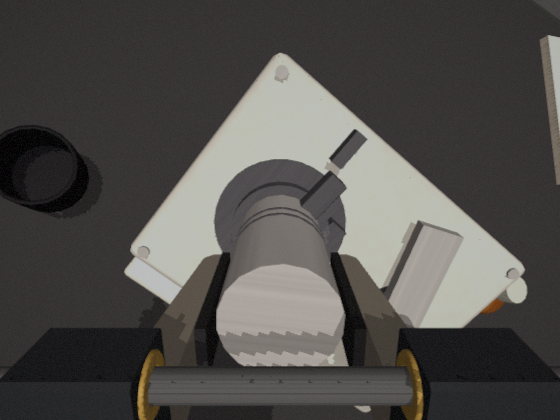

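```bash
python3 -m creep '{"delta_pos":[[0,0,0],[0,0,0],[0,0,0],[0,0,0],[0,0,0],[0,0,-0.5],[0,0,-0.8],[0,0,-0.8],[0,0,-0.5],[0,0,0]],"turn":[[0,0,0],[0,0,0],[0,0,0],[0,0,0],[0,0,0],[0,0,0],[0,0,0],[0,0,0],[0,0,0],[0,0,0]],"grip":[0.5,0.2,0,0,0,0,0,0,0,0]}'
python3 look.py pics/w9.png
python3 - <<'E'
from h import *
go(W(-.0017,-.0585,.0617+.069+.09),Rm(30))
E
```

```text
time: 23.4
tcp_pos: [0.4944, -0.0044, 0.3244]
orientation: [0.944, 0.208, 0.228, 0.119]
contact_force: [0.8, -0.3, 0.4]
opening: 0.0919
shift(tool,30mm) [0.02 0.04 0.43] after turn [-0.02  0.03  0.43] turn(5deg) [ -0.03   0.04 -10.05] j [-0.25 -0.37  2.1  -0.01  0.89  0.89] tcp [ 0.4944 -0.0044  0.3244] open 0.0919 t 23.4 F [ 0.8 -0.3  0.4]
tube 5280 ((-0.0015229865675792098, 0.04696524515748024), 0.02520962432026863)
lug 466 [0.03733847 0.04518473 0.03187406] angle -0.008075654719789015
lug_tip {'centre': [319.7, 155.4], 'confidence': 0.62} [0.0463 0.048  0.0322] 0.051925214102972024
rib {'centre': [336.8, 131.9], 'confidence': 0.85} [0.0678 0.0459 0.0114] 0.006443142436587561
shift(tool,30mm) [-2.13  2.75  0.44] after turn [-1.64  3.07  0.43] turn(5deg) [-0.04  0.11  1.95] j [-0.25 -0.37  2.11 -0.01  0.89  0.89] tcp [ 0.494  -0.0045  0.3204] open 0.0919 t 23.55 F [ 0.   0.2 -0. ]
```

View pics/w9.png

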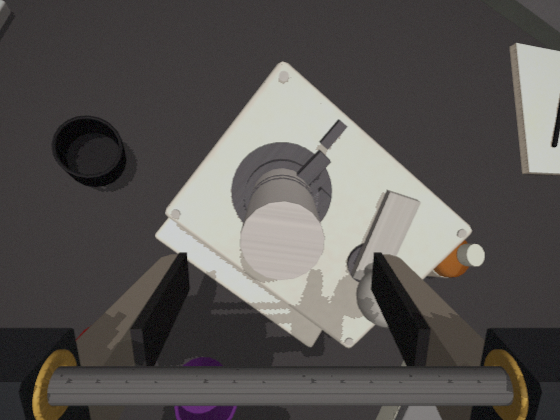

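```bash
python3 -m creep '{"delta_pos":[[-0.53,0.69,0],[-0.53,0.69,0],[-0.53,0.69,0],[-0.53,0.69,0],[0,0,0.3],[0,0,0],[0,0,0]],"turn":[[0,0,0],[0,0,0],[0,0,0],[0,0,0],[0,0.1,0.8],[0,0,0.8],[0,0,0]],"grip":[0,0,0,0,0,0,0]}'
python3 - <<'E'
from h import *
go(W(-.0017,-.0585,.0617+.069),Rm(30))
E
```

```text
time: 24.13
tcp_pos: [0.473, -0.1118, 0.3028]
orientation: [0.958, 0.14, 0.231, 0.096]
contact_force: [-0.2, 0.4, 1.1]
opening: 0.092
shift(tool,30mm) [0.28 0.01 2.8 ] after turn [ 0.25 -0.04  2.8 ] turn(5deg) [-0.17  0.15  0.28] j [-0.55 -0.39  2.16  0.19  0.9   0.65] tcp [ 0.473  -0.1118  0.3028] open 0.092 t 24.13 F [-0.2  0.4  1.1]
```

```bash
python3 -m creep '{"delta_pos":[[0.26,0,0.2],[0,0,0.5],[0,0,0.5],[0,0,0.5],[0,0,0.5],[0,0,0.4],[0,0,0]],"turn":[[-0.17,0.15,0.28],[0,0,0],[0,0,0],[0,0,0],[0,0,0],[0,0,0],[0,0,0]],"grip":[0,0,0,0,0,0,0]}'
python3 - <<'E'
from h import *
go(W(-.0017,-.0585,.0617+.069),Rm(30))
E
```

```text
time: 24.72
tcp_pos: [0.5179, -0.1183, 0.2274]
orientation: [0.958, 0.133, 0.234, 0.098]
contact_force: [-0.4, 0.3, -0.1]
opening: 0.092
shift(tool,30mm) [ 0.12  0.09 -0.12] after turn [ 0.12  0.09 -0.12] turn(5deg) [-0.08  0.09  0.13] j [-0.51 -0.16  2.13  0.2   0.68  0.67] tcp [ 0.5179 -0.1183  0.2274] open 0.092 t 24.72 F [-0.4  0.3 -0.1]
```

```bash
python3 -m creep '{"delta_pos":[[0.12,0.09,-0.12],[0,0,0],[0,0,0],[0,0,0],[0,0,0],[0,0,0],[0,0,0],[0,0,0],[0,0,0],[0,0,0],[0,0,0]],"turn":[[-0.08,0.09,0],[0,0,0],[0,0,0],[0,0,0],[0,0,0],[0,0,0],[0,0,0],[0,0,0],[0,0,0],[0,0,0],[0,0,0]],"grip":[0,0,1,1,1,1,1,1,1,1,1]}'
python3 - <<'E'
from h import *
go(W(-.0017,-.0585,.0617+.069),Rm(30)); print(get_state()["torque"])
E
python3 -m creep '{"delta_pos":[[0,0,0],[0,0,0],[0,0,0],[0,0,0],[0,0,0],[0,0,0],[0,0,0],[0,0,0],[0,0,0],[0,0,0],[0,0,0],[0,0,0],[0,0,0],[0,0,0]],"turn":[[0,0,-0.5],[0,0,-1],[0,0,-1],[0,0,-1],[0,0,-1],[0,0,-1],[0,0,-1],[0,0,-1],[0,0,-1],[0,0,-1],[0,0,-1],[0,0,-1],[0,0,-1],[0,0,-0.5]],"grip":[1,1,1,1,1,1,1,1,1,1,1,1,1,1]}'
python3 - <<'E'
from h import *
go(W(-.0017,-.0585,.0617+.069),Rm(95)); s=get_state();print(s["torque"],s["torque"]@nn)
c=wrist();cv2.imwrite("pics/w10.png",c["color"])
E
```

```text
time: 25.63
tcp_pos: [0.5201, -0.1193, 0.2352]
orientation: [0.956, 0.135, 0.24, 0.102]
contact_force: [0.5, -0.2, -0.3]
opening: 0.0449
shift(tool,30mm) [-0.04 -0.02  0.06] after turn [-0.04 -0.02  0.06] turn(5deg) [ 0.03 -0.02  0.19] j [-0.51 -0.17  2.13  0.2   0.68  0.66] tcp [ 0.5201 -0.1193  0.2352] open 0.0449 t 25.63 F [ 0.5 -0.2 -0.3]
[0.2792381  0.16615595 0.09892198]
time: 26.8
tcp_pos: [0.5196, -0.1189, 0.2348]
orientation: [0.718, 0.646, 0.142, 0.216]
contact_force: [-0.7, -1.5, -0.0]
opening: 0.0443
shift(tool,30mm) [-0.01 -0.03  0.06] after turn [-0.01 -0.02  0.06] turn(5deg) [ 0.01 -0.02  0.76] j [-0.51 -0.17  2.13  0.2   0.68 -0.52] tcp [ 0.5196 -0.1189  0.2348] open 0.0443 t 26.8 F [-0.7 -1.5 -0. ]
[-0.01130482  0.17122276 -0.18960719] -0.1367239750986415
```

View pics/w10.png

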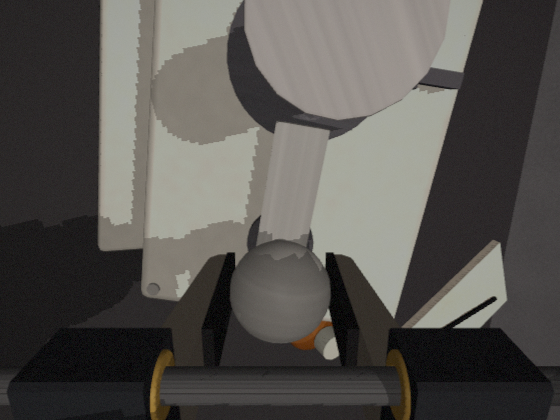

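```bash
cat > tongue.py <<'E'
from h import *
c=wrist();P=pts(c);q=P@B.T-C0
d=q-np.array([-.0017,-.0585,0]);r=np.hypot(d[...,0],d[...,1])
k=(c["depth"]>0)&(abs(q[...,2]-.018)<.004)&(r>.028)&(r<.068)
a=np.arctan2(d[...,0],d[...,1])[k]  # cw positive from +y toward +u
k2=abs(a-np.median(a))<.5
print("latch",np.median(a),a[k2].mean(),k.sum(),np.percentile(a,[5,95]))
rr=np.hypot(q[...,0]+.0017,q[...,1]-.0463)
kl=(c["depth"]>0)&(abs(q[...,2]-.032)<.004)&(rr>.028)&(rr<.055);t=q[kl]
if len(t): print("lug",len(t),np.arctan2((t[:,1]-.0463).mean(),(t[:,0]+.0017).mean()))
s=get_state();print("torque n",s["torque"]@nn,s["torque"],"F",s["contact_force"])
E
python3 tongue.py
python3 -m creep '{"delta_pos":[[0,0,0],[0,0,0],[0,0,0]],"turn":[[0,0,-0.4],[0,0,-0.4],[0,0,0]],"grip":[1,1,1]}'
python3 tongue.py
```

```text
latch 0.008460333345070072 0.009503610796392866 3981 [-0.28764507  0.3075391 ]
lug 15 -0.1403547161007445
torque n 0.15449370547331065 [-0.11702462  0.19607641  0.08399535] F [-0.85053771 -0.02841711  0.10756642]
time: 27.15
tcp_pos: [0.5195, -0.1186, 0.2347]
orientation: [0.699, 0.667, 0.136, 0.22]
contact_force: [-0.5, -2.2, -0.3]
opening: 0.0443
latch -0.003174699755813896 -0.0028126095683414535 3958 [-0.30151086  0.29678257]
torque n -0.3430070622177497 [ 0.02177481  0.04121228 -0.3900511 ] F [-1.28201006 -1.00645857 -0.16505691]
```

```bash
python3 -m creep '{"delta_pos":[[0,0,0],[0,0,0],[0,0,0],[0,0,0],[0,0,0],[0,0,-0.5],[0,0,-0.8],[0,0,-0.8],[0,0,-0.8],[0,0,-0.8],[0,0,-0.5],[0,0,0],[0,0,0]],"turn":[[0,0,0],[0,0,0],[0,0,0],[0,0,0],[0,0,0],[0,0,0],[0,0,0],[0,0,0],[0,0,0],[0,0,0],[0,0,0],[0,0,0],[0,0,0]],"grip":[0.5,0.2,0,0,0,0,0,0,0,0,0,0,0]}'
python3 tongue.py; python3 look.py pics/w11.png; python3 - <<'E'
from h import *
c=camera("top");cv2.imwrite("pics/t11.png",c["color"])
E
```

```text
time: 28.28
tcp_pos: [0.4553, -0.1009, 0.3469]
orientation: [0.7, 0.666, 0.136, 0.218]
contact_force: [-1.3, -0.9, -0.4]
opening: 0.0916
latch -0.00639343900482846 -0.006336177129733335 1534 [-0.30825736  0.29243256]
lug 224 -0.056719380893099164
torque n 0.019690328443393284 [0.04426049 0.14153628 0.02641993] F [ 0.29912825 -0.31737467 -0.36150177]
shift(tool,30mm) [3.33 0.75 1.31] after turn [3.42 0.03 1.29] turn(5deg) [-0.05 -0.05  2.39] j [-0.56 -0.5   2.15  0.18  1.   -0.56] tcp [ 0.4554 -0.1009  0.3467] open 0.0915 t 28.33 F [ 0.3 -0.3 -0.4]
tube 6193 ((-0.0018992868717759848, 0.046868931502103806), 0.025199882686138153)
lug 221 [0.04229602 0.04381598 0.03190553] angle -0.03825791354396232
lug_tip {'centre': [366.0, 93.0], 'confidence': 0.68} [0.0449 0.0418 0.0324] -0.07830203358479215
rib {'centre': [382.2, 89.4], 'confidence': 0.83} [0.0615 0.0488 0.0121] 0.0519672700899977
```

View pics/w11.png

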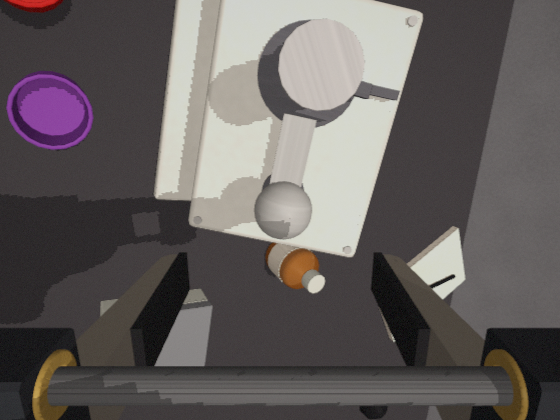

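View pics/t11.png

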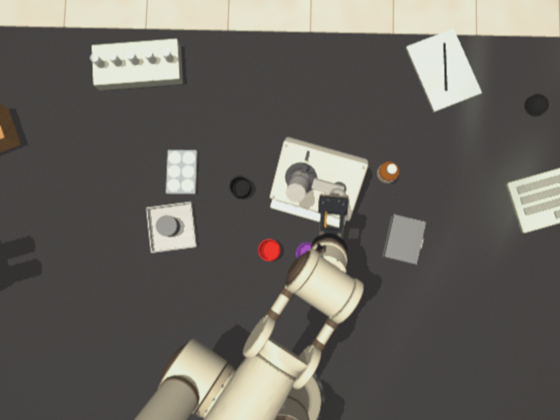

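```bash
python3 -m creep '{"delta_pos":[[0.85,0.2,0],[0.85,0.2,0],[0.85,0.2,0],[0.85,0.2,0],[0,0,0],[0,0,0]],"turn":[[0,0,0],[0,0,0],[0,0,0],[0,0,0],[0,0,0],[0,0,0]],"grip":[0,0,0,0,0,0]}'
python3 look.py pics/w12.png; python3 tongue.py
```

```text
time: 29.03
tcp_pos: [0.4847, 0.0031, 0.3395]
orientation: [0.703, 0.666, 0.132, 0.211]
contact_force: [-0.4, -0.3, 0.3]
opening: 0.092
shift(tool,30mm) [-0.2   0.09  1.05] after turn [-0.18  0.11  1.06] turn(5deg) [-0.22 -0.07  2.35] j [-0.24 -0.41  2.1  -0.01  0.95 -0.18] tcp [0.4847 0.0031 0.3395] open 0.092 t 29.03 F [-0.4 -0.3  0.3]
tube 4461 ((-0.0020199972204864025, 0.046892158687114716), 0.02516109123826027)
lug 336 [0.03762263 0.0453092  0.0318988 ] angle -0.004852112278193342
lug_tip {'centre': [341.8, 220.2], 'confidence': 0.74} [0.0459 0.045  0.0332] -0.01079496725124321
rib {'centre': [361.1, 211.8], 'confidence': 0.57} [0.0653 0.0499 0.0124] 0.06569783911597646
latch -0.13728278958175835 -0.11203023622332099 236 [-0.41431026  0.39719382]
lug 338 -0.022946283873066426
torque n 0.023623878003824348 [-0.00593046  0.13259561  0.00428523] F [-0.17281062  0.4154419   0.31165337]
```

View pics/w12.png

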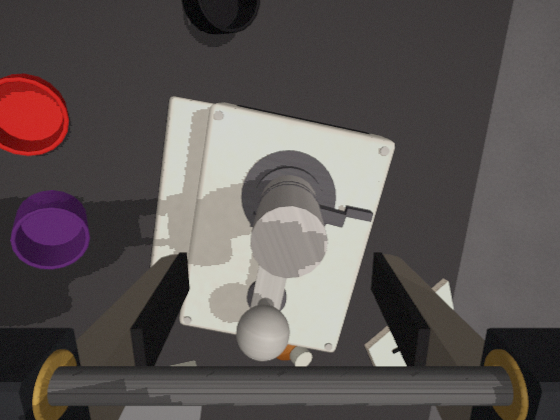

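Lug (341,218) lines up with the rib (361,213), the latch is home, and the gripper is clear of everything.

```bash
python3 -c "
from workcell import *
print(job_done())"
```

```text
the job is handed in; nothing more can be done
None
```

The job is finished and handed in at about 29 s of the 72 s allowed; no verdict is reported, so success rests on my own last checks below.

I pulled the grey cap off and stood it on its open end in the tray. Then I swung the latch aside by about 68°, turned the barrel about 96° clockwise until the lug faced the rib, and turned the latch back to its stop.

**Last checks**
- **Cap:** it stands flat in the tray near the centre, with its top at about 54 mm.
- **Barrel:** the lug angle read about −0.005 rad (−0.02 using a slightly different centre), against ±0.14 allowed.
- **Latch:** it read about −0.006 rad, and the tool's last turn barely moved it, so it is at its stop.
- **Bystanders and robot:** the slide box, well plate and bottle look unmoved in the top picture, though I did not measure them. The gripper is clear of everything.

**Readings that disagreed**
- The final wrist view gave −0.11 to −0.14 rad for the latch. Most of the tongue was hidden behind the barrel there (236 points instead of 1,500 to 4,000), so I discounted it.
- While the lug was partly hidden, the barrel read −0.04 to −0.06 rad from its points and −0.08 from the lug-tip detector. The clear view showed about 0.

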